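Mount a test gauge on the comparator's quick coupler

ROBOT

A 6-joint arm with a two-finger parallel gripper is mounted at the origin on a cart in front of the work surface, level with it; the furniture and walls round the work are solid. World frame = base frame: x ahead of the robot, y to its left, z up, the work surface at z = 0. Lengths are in m, angles in rad, forces in N, time in s.
With the tool pointing down it reaches from about 0.25 to 0.775 m from the base axis. Payload 4 kg.
Tool frame: the origin (TCP) lies at the very end of the fingers, on their centre line; the grasp point (between the pads) lies 19 mm behind it; z points along the fingers, y is the line along which they close (so a half turn about z gives the same grasp; the last joint's range is limited). The gripper opens to 94 mm and grips with 3 to 60 N. Pads are 16 mm wide; open, the fingers measure 119 mm over their backs; the gripper's body (75 mm by 177 mm) begins 78 mm behind the grasp point.
Start: joints at [-1.234, 0.087, 1.371, -0, 1.684, -0.103], TCP at [0.234, -0.498, 0.206] pointing down, gripper open.
Joint ranges: [-3.1, 3.1], [-0.76, 2.03], [0.27, 2.55], [-1.08, 4.22], [0.17, 2.65], [-2.57, 2.57]. Speed limits (rad/s): [2.79, 2.79, 3.14, 3.14, 3.14, 3.14].

INTERFACE

Orientations are given as [roll, pitch, yaw] about the fixed x, y, z axes, in that order (R = Rz(yaw) Ry(pitch) Rx(roll)).
In Python, from bench import robot gives the robot as it stands. The module is installed in compiled form; this text tells all that it offers.
- The arm moves only by the tool move_arm, never from a script. Its argument "deltas" is one flat list of numbers, 7 for each row, row after row: the turn, a rotation vector about the tool's x, y, z in rad, then the shift along the tool's x, y, z in cm, then the closure, from -1 (fully open) to 1 (shut). A call has 1 to 8 rows; each row is the pose to reach, as a shift and turn from the pose commanded when the call began, along the tool's axes at that moment; what a row does not reach only later rows make up. A row lasts 1/10 s, in which the tool goes at most 50 mm and 8.59 degrees, less where a joint would pass 70% of its speed; a pose out of reach is approached as far as the arm can. A call with a gripper value outside its range is refused whole. The fingers move at their own pace and stop on an object; the grip force is fixed at half the most. Time passes only in rows, so rows that repeat a pose let the fingers close. It gives the time, the measured TCP pose, the force, the opening and the grip force at its end, in the units of the state.
- robot.get_obs(): the state, without advancing time (a new reading comes with each control period).
- robot.snapshot(name): name is "scene" or "top" or "wrist"; returns a dict with "image" (384x512x3 uint8, red, green, blue), "depth" (384x512 float32, m along the optical axis (not along the pixel's ray), 0 where there is no reading), "fov_y" (degrees; the focal length in pixels is half the picture's height over the tangent of half this angle, whatever the lens; pixels are square), "cx", "cy" (the principal point, pixels), "origin" and "orientation" of the camera in the world; the wrist camera has in their place "T_tool_cam" (4x4, takes a point from camera to tool coordinates, whose origin is the TCP and whose axes are the flange's). Camera axes: x right, y up, looking along -z (the intrinsics and any distortion apply to the point x, -y, -z); pixel columns grow to the right and rows downward; lengths in m; the calibration is good to about 2 mm. A picture is of the moment at which its call begins: read the wrist's pose just before it.
- robot.close_job(): hands the job in; it is judged then, once.
The state is a dict: "time": time; "joint_positions": joint angles; "qvel": joint speeds; "joint_torque": joint torques, N m; "tool_pos": TCP position; "ee_rot": TCP orientation; "wrist_force": force on the tool from outside, world axes, zero at the start; "wrist_torque": the same for the moment, N m; "width": finger opening in m; "finger_force": force on a finger pad.
Only numpy, scipy, OpenCV 4.12 (cv2) and the standard library are available. Lean on these libraries where they do the work, as an engineer would, in place of code of your own. Each camera call takes 0.05 s, during which the arm holds its last target. There are 200 camera calls.

TASK

Mount the small dial gauge from the white holder on the free port of the pressure comparator: draw the coupler's spring sleeve down until it stays back by itself and let go of it, then push the gauge's plug gently into the coupler, by feel and no harder than needed, until it is fully home and the sleeve springs forward again. Leave the gauge upright, with its dial facing the same way as the large reference gauge, and leave the other things where they are.

Things in the scene. Friction and masses are not known exactly. Their poses are not given: they have to be found in the camera images.
- comparator: Pressure comparator, fixed: grey base plate (150 mm along x, y = -80 to +230 mm, 12 mm high) with an aluminium block 56 mm deep, 250 mm long, top face 55 mm above the worktop. Origin: on the worktop under the quick coupler's upright axis; x away from the reader, y along the block to the reference gauge, z up. Beyond y = 205 mm a screw press with a capstan, 95 mm high.
- reference (a point): Centre of the large reference gauge's case (80 mm across, 32 mm thick), fixed on the block 160 mm beside the coupler (comparator +y); its dial faces comparator -x. Its top is 161 mm above the worktop.
- port (a point): Point on the block's top face on the coupler's axis; axes as the comparator's. Above it (nominal): sleeve forward, 22 to 54 mm: flange 52 mm across at 22 to 26 mm, then knurled barrel 40 mm across up to 54 mm; mouth 58 mm. How far the coupler is screwed in is not known: it and its sleeve really stand up to 7 mm higher or lower, which no reading shows: feel for it.
- mouth (a point): Nominal centre of the coupler's mouth (up to 7 mm off in height): top of a black rubber ring seal, 28 mm outside, 24 inside, 3 thick, 12 N/mm; below it a 45 degree lead-in, 21 mm wide, to a 17.2 mm bore. Sleeve caught back, a plug meets a spring (3 to 6 N, bumps) over its last 11 mm, then its shoulder squeezes the seal: at 8 to 15 N, nose tip 24 mm below this point, the sleeve snaps forward.
- sleeve (a joint): Slide of the coupler's sleeve (m): 0 = forward (up), 0.0085 = down on its stop; it does not turn. Spring: 5 N at 0, 8 N at the stop, pushing up. Self-cocking ball lock: sleeve forward and empty, no plug can enter (it jams about 15 mm short of home). Drawn back over 6.5 mm, best to the stop, and let go of, it catches at about 0.0043 and stays. It springs to 0 when a plug is home.
- gauge: Small dial gauge on a coupler plug, loose, about 0.2 kg. Origin: plug's nose tip; z up the axis, dial to -x. From the tip: plug 16 mm across, chamfered, ball groove at 4 to 15 mm; shoulder at 23 mm (hexagon 28 mm across, to 33 mm); stem 14 mm across; round rubber-clad case 50 mm across, 28 mm thick (x = -14 to +14 mm), centred at 70 mm, top at 95 mm. Grip the case across its 28 mm, front to back.
- case_mid (a point): Centre of the small gauge's case, 70 mm above its nose tip; axes as the gauge's.
- dial (a point): Centre of the small gauge's dial front, 14 mm in front (-x) of case_mid.
- holder: White plastic block 70 x 210 x 34 mm, fixed; origin under its centre, long side along y. Three blind holes 18 mm wide and 28 mm deep at y = -70, 0 and +70 mm. The gauge stands in one end hole, the blanking plug in the other; the middle one is empty. A plug in a hole rests with its shoulder on the top, its nose tip 11 mm above the worktop.
- blank_plug: Bystander: blanking plug with the same plug end as the gauge and a knurled round steel cap 26 mm across, 52 mm long in all, in an end hole of the holder. Origin at its nose tip. Leave it alone.
- timer: Bystander: white digital timer 58 x 64 x 19 mm lying on the worktop, loose; origin under its centre.
- weigh_bottle: Bystander: low glass weighing bottle with a knobbed lid, 42 mm across, 58 mm high, loose on the worktop; origin under its centre.
There are look-alikes about, which are no part of the job. There is more than one size of the gauge; the one meant has the size given above.

How it is judged:
By the outcome, as a careful person would: the job done as asked, in the order asked, and still so for the second after the job is handed in, with the robot touching nothing.
It also fails if it takes over 54 s, if anything falls off the work surface, if the arm or the gripper's body presses on something with over 40 N, if the wrist force passes 120 N, or if a joint passes its speed limit or range.

## Working session

There is one attempt and no reset: what is moved stays moved. The work goes in short steps, Python scripts to look and compute and a tool call to move; the robot and the scene stay as the last step left them, time stands still between calls to the robot, and variables do not carry over. Pictures are saved under pics/ and viewed, at most 10 in all, crops included, and the job is handed in when it is done.

Besides the shell and the picture viewer there is one more tool, called as name(argument=value, ...) on one line, values as JSON. move_arm: Moves the arm, as the interface text tells. Its arguments: {"type":"object","properties":{"deltas":{"type":"array","items":{"type":"number"}}},"required":["deltas"]}

```bash
mkdir -p pics
cat > h.py <<'E'
import numpy as np, cv2
from scipy.spatial.transform import Rotation as R
from bench import robot
def snap(n):
    o=robot.get_obs(); s=robot.snapshot(n)
    if 'origin' in s:
        T=np.eye(4); T[:3,3]=s['origin']; q=np.array(s['orientation'])
        T[:3,:3]= q if q.shape==(3,3) else R.from_euler('xyz',q).as_matrix()
    else:
        W=np.eye(4); W[:3,3]=o['tool_pos']; W[:3,:3]=R.from_euler('xyz',o['ee_rot']).as_matrix()
        T=W@np.array(s['T_tool_cam'])
    s['T']=T; s['f']=192/np.tan(np.radians(s['fov_y'])/2); return s
def ray(s,u,v):
    return s['T'][:3,:3]@np.array([(u-s['cx'])/s['f'],-(v-s['cy'])/s['f'],-1])
def onplane(s,u,v,z):
    d=ray(s,u,v); o=s['T'][:3,3]; return o+d*(z-o[2])/d[2]
def cloud(s):
    v,u=np.mgrid[0:384,0:512]; D=s['depth']
    P=np.stack([(u-s['cx'])/s['f']*D,-(v-s['cy'])/s['f']*D,-D],-1)
    return P@s['T'][:3,:3].T+s['T'][:3,3]
E
python3 - <<'E'
from h import *
import pickle
for n in ['scene','top']:
    s=snap(n); pickle.dump(s,open(n+'.pkl','wb'))
    print(n,{k:(v if np.size(v)<17 else np.shape(v)) for k,v in s.items()})
    cv2.imwrite(f'pics/{n}0.png',cv2.resize(s['image'][...,::-1],(768,576)))
print(robot.get_obs())
E
```

```text
scene {'image': (384, 512, 3), 'depth': (384, 512), 'fov_y': 54.29140355239719, 'cx': 250.4634007131047, 'cy': 188.534571864976, 'origin': array([0.04548416, 0.95479546, 0.64791479]), 'orientation': array([ 1.12318618,  0.0159888 , -2.69863517]), 'T': array([[-0.90337252,  0.17248717, -0.39264013,  0.04548416],
       [-0.42855861, -0.39721839,  0.81151406,  0.95479546],
       [-0.01598811,  0.90136881,  0.43275704,  0.64791479],
       [ 0.        ,  0.        ,  0.        ,  1.        ]]), 'f': np.float64(374.4640588762897)}
top {'image': (384, 512, 3), 'depth': (384, 512), 'fov_y': 53.41893951016954, 'cx': 253.1351583579193, 'cy': 186.69498496891043, 'origin': array([ 0.4064047 , -0.04802981,  1.1490048 ]), 'orientation': array([ 0.13865988,  0.00314014, -1.56058217]), 'T': array([[ 0.01021393,  0.99035488, -0.138177  ,  0.4064047 ],
       [-0.99994291,  0.00968195, -0.00452157, -0.04802981],
       [-0.00314013,  0.1382153 ,  0.99039723,  1.1490048 ],
       [ 0.        ,  0.        ,  0.        ,  1.        ]]), 'f': np.float64(381.5923756196331)}
{'time': 0.1, 'joint_positions': array([-1.23408875e+00,  8.78569062e-02,  1.37208690e+00, -2.23284396e-06,
        1.68361007e+00, -1.03087229e-01]), 'qvel': array([-1.57271208e-05, -4.61140126e-04, -3.89501793e-03, -1.85722023e-03,
       -4.33876699e-04, -1.37502319e-03]), 'joint_torque': array([ 2.28903489e-03, -3.41253376e+01, -3.03301013e+01,  7.20295636e-02,
        3.04547965e-02, -9.79218157e-05]), 'tool_pos': array([ 0.23400142, -0.49719042,  0.20444268]), 'ee_rot': array([-3.13964161e+00, -1.99611594e-04,  4.39794365e-01]), 'wrist_force': array([-0.17303805, -0.2604013 , -0.1748024 ]), 'wrist_torque': array([-0.00286064, -0.02677446,  0.00376286]), 'finger_force': 0.0, 'width': 0.0940107374341214}
```

View pics/scene0.png

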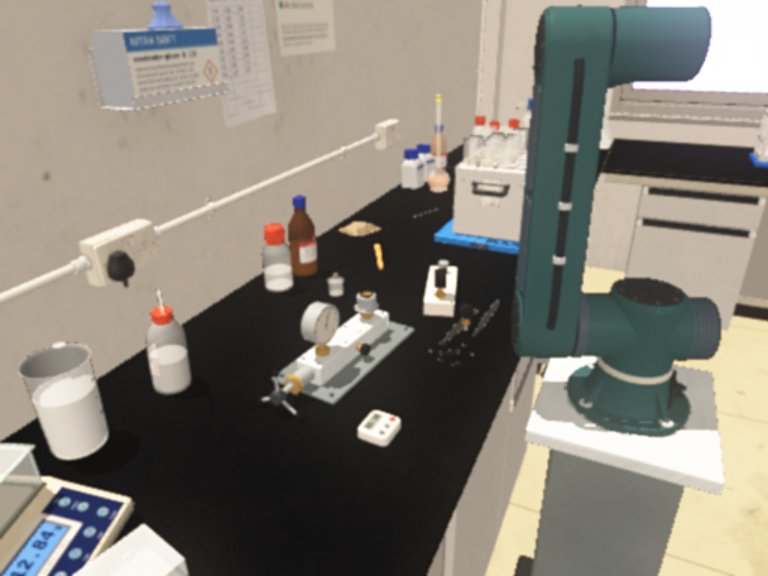

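View pics/top0.png

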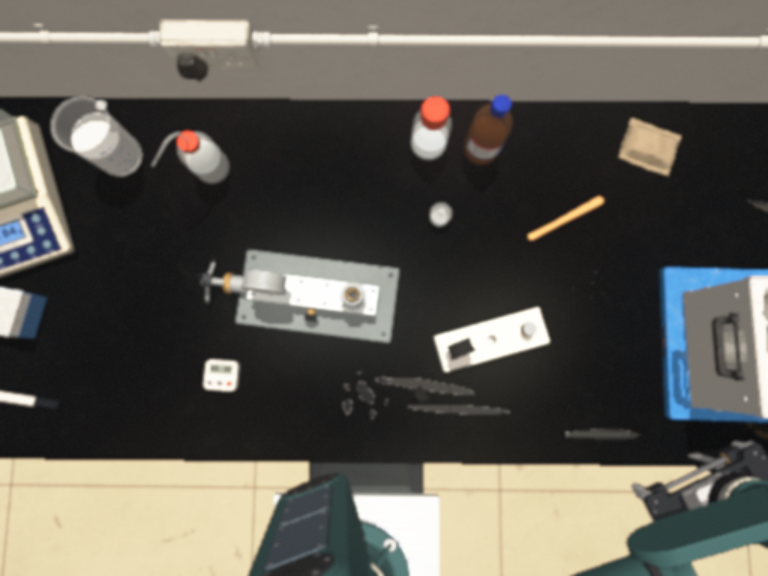

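The scene view shows the comparator at (340,350), with its coupler at (367,300). The white holder is at (441,290) with a black-cased gauge on a brass plug, and there is a second brass and black thing on the worktop at (466,316). The top view shows the coupler at (352,295), the holder from (435,365) to (548,315) with a black case at its left end (460,349) and a steel cap at its right end (528,330), the timer at (221,375) and the bottle at (440,214).

Run:
```python
from h import *
import pickle
t=pickle.load(open('top.pkl','rb')); s=pickle.load(open('scene.pkl','rb'))
hsv=cv2.cvtColor(t['image'],cv2.COLOR_RGB2HSV)
P=cloud(t)
def rect(mask,z,name):
    n,l,st,c=cv2.connectedComponentsWithStats(mask.astype(np.uint8))
    i=1+np.argmax(st[1:,4]); ct=max(cv2.findContours((l==i).astype(np.uint8),0,1)[0],key=cv2.contourArea)
    W=np.array([onplane(t,*p[0],z)[:2] for p in ct],np.float32)*1000
    print(name,st[i],cv2.minAreaRect(W))
roi=np.zeros((384,512),bool); roi[200:252,284:372]=1
rect(roi&(hsv[...,2]>140)&(hsv[...,1]<60),.034,'holder')
roi[:]=0; roi[164:232,150:272]=1
rect(roi&(hsv[...,2]>70),.012,'base')
# depth at spots
for n,(u,v) in dict(gauge=(306,232),holder=(330,224),blank=(352,220),coup=(235,196),block=(215,195),base=(250,215),ref=(176,188),knob=(207,210),scrib=(240,260)).items():
    print(n,P[v,u].round(3),t['image'][v,u], np.median(P[v-2:v+3,u-2:u+3,2]).round(3))
Q=cloud(s)
for n,(u,v) in dict(odd=(310,207),oddbrass=(310,213),gauge=(294,182),coup=(245,196)).items():
    print('scene',n,Q[v,u].round(3),s['image'][v,u])
a=cv2.resize(t['image'][150:280,145:385],None,fx=3.2,fy=3.2,interpolation=2)
cv2.imwrite('pics/c0.png',a[...,::-1])
b=cv2.resize(s['image'][160:260,190:350],None,fx=4.5,fy=4.5,interpolation=2)
cv2.imwrite('pics/c1.png',b[...,::-1])
```

```text
holder [ 289  205   78   43 1788] ((449.48797607421875, -260.4381103515625), (75.47408294677734, 216.6047821044922), 16.051340103149414)
base [ 150  166  117   63 5520] ((535.793701171875, 97.88844299316406), (348.0780334472656, 155.36642456054688), 83.3342514038086)
gauge [ 0.429 -0.188  0.103] [63 60 56] 0.103
holder [ 0.455 -0.269  0.028] [236 231 219] 0.031
blank [ 0.465 -0.324  0.064] [228 227 221] 0.062
coup [0.526 0.007 0.1  ] [110 110 111] 0.1
block [0.534 0.067 0.052] [254 254 254] 0.055
base [ 0.48  -0.034  0.014] [150 155 148] 0.012
ref [0.54  0.159 0.155] [225 224 219] 0.157
knob [0.491 0.089 0.051] [95 82 65] 0.044
scrib [ 0.347 -0.006 -0.001] [56 55 55] 0.001
scene odd [ 0.344 -0.113  0.052] [40 38 35]
scene oddbrass [ 0.344 -0.116  0.028] [147 107  55]
scene gauge [ 0.425 -0.18   0.101] [52 48 45]
scene coup [ 0.528 -0.002  0.107] [174 128  65]
```

View pics/c1.png

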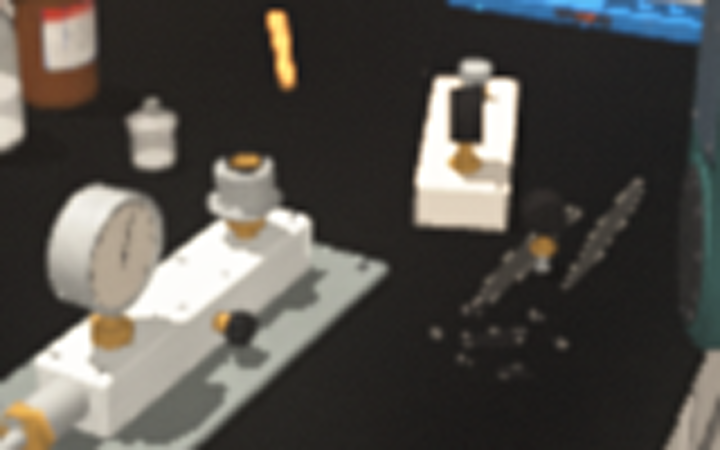

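View pics/c0.png

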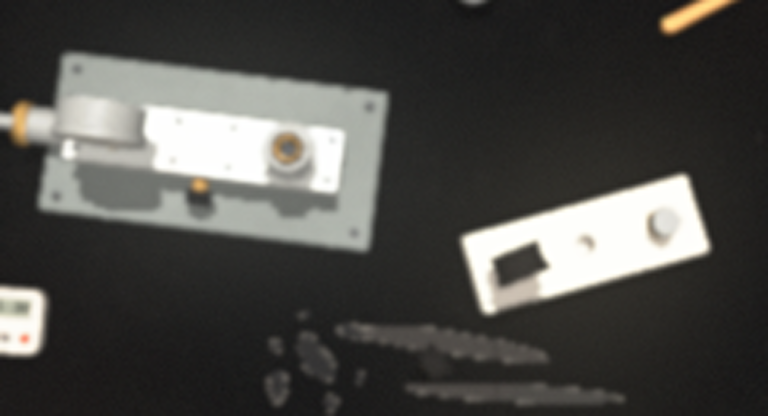

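The candidates are the gauge in the white holder, at scene (294,182) and top (306,232), with its case top at z≈0.103 against 0.106 expected, and a smaller dark gauge standing on the worktop, at scene (310,207), only about 0.06 m high. The second is a look-alike. The holder one fits, and the crop confirms it: black case on a brass hexagon in the holder's end hole, with the steel-capped blank at the far end. The comparator's yaw is about -0.117 and the holder's about +0.28. Next I need the direction of the dial, so I check the wrist camera's mounting.

```bash
cat >> h.py <<'E'
def deltas(p,yaw,o=None):
    o=o or robot.get_obs(); A=R.from_euler('xyz',o['ee_rot']); B=R.from_euler('xyz',[np.pi,0,yaw])
    print('rotvec',(A.inv()*B).as_rotvec().round(4),'shift_cm',(A.inv().apply(np.array(p)-o['tool_pos'])*100).round(2))
E
python3 - <<'E'
from h import *
s=snap('wrist'); print(np.round(s['T_tool_cam'],3),s['f'],s['cx'],s['cy'])
deltas([.33,-.22,.26],1.454)
deltas([.44,-.20,.25],1.454)
E
```

```text
[[-0.     0.971  0.237  0.07 ]
 [ 1.     0.     0.     0.001]
 [ 0.     0.237 -0.971 -0.179]
 [ 0.     0.     0.     1.   ]] 303.9063944045458 256.37224262677086 186.7080565821632
rotvec [-1.4000e-03 -1.0000e-03 -1.0142e+00] shift_cm [ 20.49 -21.01  -5.5 ]
rotvec [-1.4000e-03 -1.0000e-03 -1.0142e+00] shift_cm [ 31.29 -18.14  -4.51]
```

Run:
```python
from h import *
deltas([.28,-.27,.2],1.454)
```

```text
rotvec [-1.4000e-03 -1.0000e-03 -1.0142e+00] shift_cm [ 13.84 -18.61   0.49]
```

move_arm(deltas=[0,0,-0.14,2,-2.7,0,-1,0,0,-0.28,4,-5.3,0,-1,0,0,-0.43,6,-8,0,-1,0,0,-0.57,8,-10.6,0,-1,0,0,-0.72,10,-13.3,0,-1,0,0,-0.86,12,-16,0,-1,0,0,-1.014,13.8,-18.6,0,-1,0,0,-1.014,13.8,-18.6,0,-1])

```text
time: 0.95
tool_pos: [0.2802, -0.268, 0.2056]
ee_rot: [3.141, -0.0, 1.459]
wrist_force: [-0.5, -0.9, 0.1]
width: 0.0941
finger_force: 0.0
```

Run:
```python
from h import *
import pickle
s=snap('wrist'); pickle.dump(s,open('w1.pkl','wb'))
cv2.imwrite('pics/w1.png',cv2.resize(s['image'][...,::-1],(768,576)))
print(robot.get_obs()['tool_pos'],robot.get_obs()['joint_positions'],s['T'][:3,3])
```

```text
[ 0.28004113 -0.26962216  0.20562388] [-9.12346012e-01 -2.81875565e-01  1.70805658e+00 -2.40545069e-04
  1.71424754e+00 -7.97095703e-01] [ 0.28936883 -0.19998726  0.38431308]
```

View pics/w1.png

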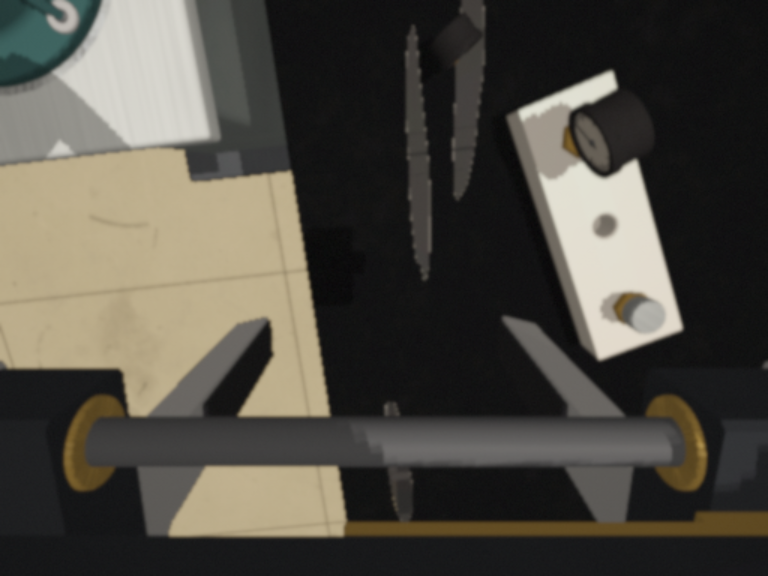

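The wrist view shows the gauge with its dial at (590,140) facing world -x, at the holder end near (610,130). The empty hole is at (605,225) and the blank at (640,312). The dark look-alike stands alone at (458,38). No flip is needed. I pass over the gauge, then the coupler.

Run:
```python
from h import *
deltas([.43,-.19,.21],1.85)
```

```text
rotvec [ 0.0004  0.0011 -0.3945] shift_cm [ 9.63 13.98 -0.44]
```

move_arm(deltas=[0,0,-0.1,2.4,3.5,-0.2,-1,0,0,-0.2,4.8,7,-0.4,-1,0,0,-0.3,7.2,10.5,-0.4,-1,0,0,-0.395,9.6,14,-0.4,-1,0,0,-0.395,9.6,14,-0.4,-1,0,0,-0.395,9.6,14,-0.4,-1])

```text
time: 1.6
tool_pos: [0.4303, -0.1922, 0.2086]
ee_rot: [-3.14, -0.001, 1.848]
wrist_force: [0.3, -0.5, -0.1]
width: 0.0943
finger_force: 0.0
```

Run:
```python
from h import *
import pickle
s=snap('wrist'); pickle.dump(s,open('w2.pkl','wb'))
P=cloud(s)
m=(P[...,2]>.085)&(P[...,2]<.115)&(abs(P[...,0]-.43)<.06)&(abs(P[...,1]+.19)<.06)
X=P[m]; print(m.sum(),X.mean(0),X[:,2].max())
r=cv2.minAreaRect((X[:,:2]*1000).astype(np.float32)); print('case high part',r)
# holder top
m=(abs(P[...,2]-.034)<.004)&(s['image'].min(-1)>120)
X=P[m]; print('holder',m.sum(),cv2.minAreaRect((X[:,:2]*1000).astype(np.float32)))
o=robot.get_obs(); print(o['tool_pos'],o['ee_rot'])
cv2.imwrite('pics/w2.png',s['image'][...,::-1])
deltas([.525,0,.21],1.454)
```

```text
1271 [ 0.4325208  -0.18957819  0.09954388] 0.1068239246328681
case high part ((433.8914489746094, -192.37425231933594), (27.956684112548828, 48.22296142578125), 22.282983779907227)
holder 6386 ((504.858642578125, -186.42776489257812), (306.7440185546875, 270.55316162109375), 49.25374984741211)
[ 0.42972064 -0.1925269   0.20886784] [-3.14000367e+00 -3.28235391e-04  1.84660302e+00]
rotvec [-0.0016 -0.      0.3926] shift_cm [15.93 14.41 -0.13]
```

View pics/w2.png

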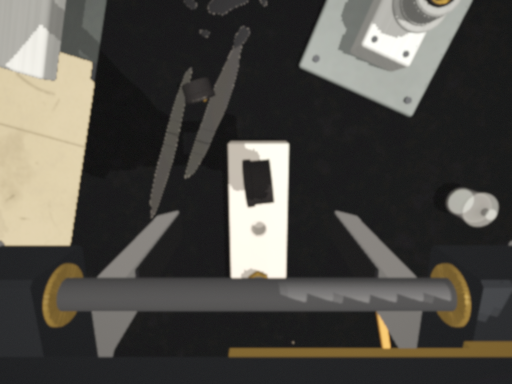

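The overhead wrist view shows the gauge case at (258,183), turned about 6° from the holder. It measures 28 x 48 mm, centred at (0.434,-0.192), yaw 0.389, top 0.107, all as expected. The coupler is at (425,10). Next is the coupler.

move_arm(deltas=[0,0,0.1,3,2.7,0,-1,0,0,0.2,6,5.4,0,-1,0,0,0.3,9,8.2,0,-1,0,0,0.393,12,10.9,0,-1,0,0,0.393,15.9,14.4,0,-1,0,0,0.393,15.9,14.4,0,-1,0,0,0.393,15.9,14.4,0,-1])

```text
time: 2.35
tool_pos: [0.5246, -0.0, 0.2093]
ee_rot: [-3.141, 0.001, 1.455]
wrist_force: [-0.3, -0.6, -0.0]
width: 0.0939
finger_force: 0.0
```

Run:
```python
from h import *
import pickle
s=snap('wrist'); pickle.dump(s,open('w3.pkl','wb'))
P=cloud(s); o=robot.get_obs()
r=np.hypot(P[...,0]-.526,P[...,1]-.005)
X=P[(r<.05)&(P[...,2]>.065)]
h,e=np.histogram(X[:,2],np.arange(.065,.135,.003)); print(list(zip(e.round(3),h)))
for a,b in [(.065,.09),(.095,.105),(.104,.112),(.108,.12)]:
    Y=X[(X[:,2]>a)&(X[:,2]<b)]
    if len(Y)>5: print(a,b,len(Y),cv2.minEnclosingCircle((Y[:,:2]*1000).astype(np.float32)),Y.mean(0))
m=(abs(P[...,2]-.055)<.004)&(s['image'].min(-1)>110)&(r<.25)
print('block',cv2.minAreaRect((P[m][:,:2]*1000).astype(np.float32)))
print(o['tool_pos'],o['ee_rot'])
c=s['image']; cv2.imwrite('pics/w3.png',c[...,::-1])
```

```text
[(np.float64(0.065), np.int64(0)), (np.float64(0.068), np.int64(0)), (np.float64(0.071), np.int64(0)), (np.float64(0.074), np.int64(0)), (np.float64(0.077), np.int64(1)), (np.float64(0.08), np.int64(326)), (np.float64(0.083), np.int64(187)), (np.float64(0.086), np.int64(29)), (np.float64(0.089), np.int64(24)), (np.float64(0.092), np.int64(18)), (np.float64(0.095), np.int64(99)), (np.float64(0.098), np.int64(113)), (np.float64(0.101), np.int64(43)), (np.float64(0.104), np.int64(29)), (np.float64(0.107), np.int64(215)), (np.float64(0.11), np.int64(730)), (np.float64(0.113), np.int64(200)), (np.float64(0.116), np.int64(3)), (np.float64(0.119), np.int64(0)), (np.float64(0.122), np.int64(0)), (np.float64(0.125), np.int64(0)), (np.float64(0.128), np.int64(0)), (np.float64(0.131), np.int64(0))]
0.065 0.09 552 ((529.6205444335938, 8.265875816345215), 26.028196334838867) [0.53056415 0.02021746 0.08308549]
0.095 0.105 265 ((529.5792236328125, 17.302635192871094), 17.754240036010742) [0.52974286 0.0098822  0.09897335]
0.104 0.112 913 ((529.47705078125, 8.244645118713379), 20.1848201751709) [0.52962311 0.00940854 0.1103632 ]
0.108 0.12 1138 ((529.4413452148438, 8.1094970703125), 20.11266326904297) [0.52953383 0.00899526 0.11135346]
block ((520.4789428710938, -10.717483520507812), (379.14459228515625, 71.7364501953125), 78.63121795654297)
[ 0.52443182 -0.00080828  0.20946359] [-3.14133302e+00  1.22774828e-03  1.45378372e+00]
```

View pics/w3.png

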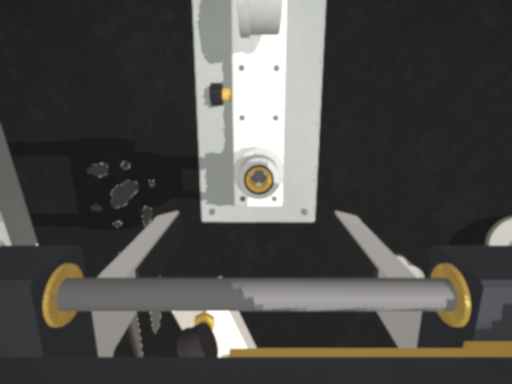

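The view shows the coupler's mouth at (259,179) and the block and plate edges almost vertical, so the tool is nearly aligned. The coupler's axis is at (0.5295, 0.0082), with fitted radii of 26 and 20 mm matching the flange and barrel.

Run:
```python
from h import *
import pickle
s=pickle.load(open('w3.pkl','rb'))
g=s['image'].astype(int).min(-1)
def edges(z,thr,rows,u0):
    L=[];Rr=[]
    for v in rows:
        row=g[v]>thr
        a=u0
        while a>0 and row[a]: a-=1
        b=u0
        while b<511 and row[b]: b+=1
        L.append(onplane(s,a,v,z)[:2]);Rr.append(onplane(s,b,v,z)[:2])
    for E in (L,Rr):
        E=np.array(E); p=np.polyfit(E[:,1],E[:,0],1); print(z,'yaw',-np.arctan(p[0]),'x at y=.008',np.polyval(p,.0082),np.std(E[:,0]-np.polyval(p,E[:,1])))
edges(.055,200,range(125,145),258)
edges(.055,200,range(45,85),258)
edges(.012,100,range(108,145),225)
edges(.012,100,range(108,145),300)
deltas([.5295,.0082,.092],1.454)
```

```text
0.055 yaw -0.10708715128509329 x at y=.008 0.5012503703392467 0.0002804179078090459
0.055 yaw -0.13458138411918788 x at y=.008 0.5592265653275458 0.0003456946694290728
0.055 yaw -0.0994055824307121 x at y=.008 0.5054074181714737 0.004038724144482192
0.055 yaw -0.14144391006169205 x at y=.008 0.5554330704119348 0.0045838094464465615
0.012 yaw -0.11137431469579652 x at y=.008 0.4536251516286645 0.00036913683436851476
0.012 yaw -0.10659308957642276 x at y=.008 0.6061113356040929 0.0003069374505590026
0.012 yaw -0.11137431469579652 x at y=.008 0.4536251516286645 0.00036913683436851476
0.012 yaw -0.10659308957642276 x at y=.008 0.6061113356040929 0.0003069374505590026
rotvec [-0.0003  0.0012 -0.0002] shift_cm [ 0.97  0.4  11.75]
```

move_arm(deltas=[0,0,-0.005,0.97,0.42,3,-1,0,0,-0.005,0.97,0.42,6,-1,0,0,-0.005,0.97,0.42,9,-1,0,0,-0.005,0.97,0.42,11.2,-1,0,0,-0.005,0.97,0.42,11.75,-1,0,0,-0.005,0.97,0.42,11.75,-1,0,0,-0.005,0.97,0.42,11.75,-1])

```text
time: 3.1
tool_pos: [0.531, 0.0088, 0.0937]
ee_rot: [3.139, 0.0, 1.459]
wrist_force: [0.4, -0.6, -0.4]
width: 0.0943
finger_force: 0.0
```

move_arm(deltas=[0,0,0,0,0,0,-0.03,0,0,0,0,0,0,-0.03,0,0,0,0,0,0,-0.03,0,0,0,0,0,0,0.02,0,0,0,0,0,0,0.05,0,0,0,0,0,0,0.05])

```text
time: 3.7
tool_pos: [0.5302, 0.01, 0.0919]
ee_rot: [-3.142, 0.0, 1.461]
wrist_force: [-0.4, -0.3, 0.1]
width: 0.0488
finger_force: 0.0
```

move_arm(deltas=[0,0,0,0,0,0,0.3,0,0,0,0,0,0,0.3,0,0,0,0,0,0,0.3,0,0,0,0,0,0,0.3])

```text
time: 4.1
tool_pos: [0.5279, 0.0103, 0.0916]
ee_rot: [-3.136, 0.0, 1.461]
wrist_force: [-6.5, 0.5, 3.0]
width: 0.0399
finger_force: 30.0
```

move_arm(deltas=[0,0,0,0,-0.1,0,0.3,0,0,0,0,-0.15,0,0.3,0,0,0,0,-0.15,0,0.3])

```text
time: 4.4
tool_pos: [0.5278, 0.0103, 0.0918]
ee_rot: [-3.14, 0.0, 1.461]
wrist_force: [-4.9, 0.8, 2.4]
width: 0.0398
finger_force: 30.0
```

move_arm(deltas=[0,0,0,0,0,0.1,0.3,0,0,0,0,0,0.2,0.3,0,0,0,0,0,0.3,0.3,0,0,0,0,0,0.4,0.3,0,0,0,0,0,0.5,0.3,0,0,0,0,0,0.5,0.3])

```text
time: 5.0
tool_pos: [0.5278, 0.0103, 0.087]
ee_rot: [-3.139, 0.0, 1.461]
wrist_force: [-5.6, 0.2, 3.5]
width: 0.0395
finger_force: 30.0
```

move_arm(deltas=[0,0,0,0,-0.1,0.1,0.3,0,0,0,0,-0.2,0.2,0.3,0,0,0,0,-0.2,0.2,0.3])

```text
time: 5.3
tool_pos: [0.5277, 0.0103, 0.0863]
ee_rot: [3.139, -0.0, 1.461]
wrist_force: [-3.0, 0.7, 6.2]
width: 0.0395
finger_force: 30.0
```

move_arm(deltas=[0,0,0,0,0,0.1,0.3,0,0,0,0,0,0.1,0.3])

```text
time: 5.5
tool_pos: [0.5277, 0.0103, 0.0854]
ee_rot: [3.139, -0.0, 1.461]
wrist_force: [-2.6, 0.2, 6.2]
width: 0.0394
finger_force: 30.0
```

move_arm(deltas=[0,0,0,0,0,0.1,0.3,0,0,0,0,0,0.1,0.3])

```text
time: 5.7
tool_pos: [0.5277, 0.0102, 0.0845]
ee_rot: [3.139, -0.0, 1.461]
wrist_force: [-2.3, 0.7, 6.3]
width: 0.0395
finger_force: 30.0
```

move_arm(deltas=[0,0,0,0,-0.1,0.1,0.3,0,0,0,0,-0.1,0.1,0.3])

```text
time: 5.9
tool_pos: [0.5277, 0.0103, 0.084]
ee_rot: [3.137, -0.0, 1.461]
wrist_force: [-0.7, -0.4, 6.0]
width: 0.0401
finger_force: 30.0
```

move_arm(deltas=[0,0,0,0,0,0.1,0.3,0,0,0,0,0,0.1,0.3])

```text
time: 6.1
tool_pos: [0.5276, 0.0103, 0.0833]
ee_rot: [3.137, -0.0, 1.461]
wrist_force: [-1.8, 0.9, 8.9]
width: 0.0394
finger_force: 30.0
```

move_arm(deltas=[0,0,0,0,0,0.1,0.3,0,0,0,0,0,0.1,0.3])

```text
time: 6.3
tool_pos: [0.5277, 0.0103, 0.0833]
ee_rot: [3.136, -0.0, 1.461]
wrist_force: [-3.9, 1.1, 11.3]
width: 0.0396
finger_force: 30.0
```

move_arm(deltas=[0,0,0,0,0,0.1,0.3,0,0,0,0,0,0.1,0.3,0,0,0,0,0,0.1,-0.2,0,0,0,0,0,-0.2,-0.2,0,0,0,0,0,-0.2,-0.2,0,0,0,0,0,-0.2,-0.2])

```text
time: 6.9
tool_pos: [0.5259, 0.0104, 0.0815]
ee_rot: [3.141, 0.0, 1.461]
wrist_force: [-0.5, -0.9, -0.2]
width: 0.0559
finger_force: 0.0
```

Run:
```python
from h import *
for i in range(3):
    robot.snapshot('wrist'); o=robot.get_obs(); print(o['tool_pos'].round(4),o['ee_rot'].round(4),o['wrist_force'].round(1))
```

```text
[0.5258 0.0104 0.0815] [-3.1413e+00  1.0000e-04  1.4608e+00] [-0.1 -0.   0.1]
[0.5257 0.0104 0.0815] [-3.1411e+00  1.0000e-04  1.4608e+00] [-0.9 -0.   0.4]
[0.5256 0.0104 0.0815] [-3.1411e+00  1.0000e-04  1.4608e+00] [-0.  -0.2 -0.8]
```

Drawn 8.5 mm to the stop (force rising to 11 N), then released. By touch the coupler's axis is 0.5278 along x, where the camera said 0.5297. I rise and check that the sleeve has caught.

move_arm(deltas=[0,0,0,0,0,-2,-0.2,0,0,0,0,0,-5,-1,0,0,0,0,0,-9,-1,0,0,0,0,0,-12.8,-1,0,0,0,0,0,-12.8,-1,0,0,0,0,0,-12.8,-1,0,0,0,0,0,-12.8,-1])

```text
time: 7.75
tool_pos: [0.525, 0.0105, 0.2082]
ee_rot: [-3.139, 0.0, 1.461]
wrist_force: [0.4, 0.4, -0.3]
width: 0.0934
finger_force: 0.0
```

Run:
```python
from h import *
import pickle
s=snap('wrist'); o=robot.get_obs(); print(o['tool_pos'],o['ee_rot'])
for q in (pickle.load(open('w3.pkl','rb')),s):
    P=cloud(q); r=np.hypot(P[...,0]-.5293,P[...,1]-.0085)
    f=P[(r>.0215)&(r<.0248)&(P[...,2]>.06)&(P[...,2]<.095)]; t=P[(r>.015)&(r<.0185)&(P[...,2]>.095)];m=P[(r<.0135)&(r>.0115)&(P[...,2]>.1)]
    print('flange',np.median(f[:,2]),'barrel',np.median(t[:,2]),'mouth',np.median(m[:,2]),len(f),len(t),len(m))
    Y=P[(P[...,2]>.098)&(r<.03)]; print(cv2.minEnclosingCircle((Y[:,:2]*1000).astype(np.float32)))
deltas([.4323,-.192,.2],1.960)
```

```text
[0.52478211 0.01049167 0.2077959 ] [-3.13780326e+00  1.87899020e-04  1.46074603e+00]
flange 0.0827859575153484 barrel 0.33953068209385195 mouth 0.3321504619629757 288 4102 538
((530.6449584960938, 16.434518814086914), 28.007905960083008)
flange 0.07842743061700413 barrel 0.10650373305958794 mouth 0.11395480797223839 271 341 212
((530.422607421875, 14.133212089538574), 26.0915584564209)
rotvec [-0.0038 -0.0008 -0.4993] shift_cm [-21.14  -6.97   0.81]
```

The flange dropped 4.4 mm in the depth image, so the sleeve is caught at about 0.0043. I go to the gauge.

move_arm(deltas=[0,0,-0.1,-3.5,-1.2,0,-1,0,0,-0.2,-7,-2.3,0,-1,0,0,-0.3,-10.6,-3.5,0.3,-1,0,0,-0.4,-14.1,-4.7,0.5,-1,0,0,-0.5,-17.6,-5.8,0.8,-1,0,0,-0.5,-21.1,-7,0.8,-1,0,0,-0.5,-21.1,-7,0.8,-1,0,0,-0.5,-21.1,-7,0.8,-1])

```text
time: 8.6
tool_pos: [0.4323, -0.1916, 0.2005]
ee_rot: [-3.14, -0.003, 1.959]
wrist_force: [-0.3, -0.3, -1.1]
width: 0.0936
finger_force: 0.0
```

Run:
```python
from h import *
s=snap('wrist'); P=cloud(s)
m=(P[...,2]>.085)&(P[...,2]<.115)&(abs(P[...,0]-.43)<.06)&(abs(P[...,1]+.19)<.06)
X=P[m]; print('case',cv2.minAreaRect((X[:,:2]*1000).astype(np.float32)),X[:,2].max())
o=robot.get_obs(); print(o['tool_pos'],o['ee_rot'])
deltas([.4322,-.192,.062],1.96)
```

```text
case ((433.5713195800781, -191.96534729003906), (27.645042419433594, 47.957130432128906), 22.730709075927734) 0.10705562203186697
[ 0.43273465 -0.19096482  0.20079383] [-3.14078852e+00 -2.19051270e-03  1.96045968e+00]
rotvec [-0.0008 -0.0022  0.0005] shift_cm [-0.11 -0.08 13.88]
```

move_arm(deltas=[0,0,0,-0.13,-0.14,4,-1,0,0,0,-0.13,-0.14,8,-1,0,0,0,-0.13,-0.14,11,-1,0,0,0,-0.13,-0.14,13,-1,0,0,0,-0.13,-0.14,13.9,-1,0,0,0,-0.13,-0.14,13.9,-1,0,0,0,-0.13,-0.14,13.9,-1,0,0,0,-0.13,-0.14,13.9,-1])

```text
time: 9.45
tool_pos: [0.4334, -0.1937, 0.0646]
ee_rot: [3.14, 0.003, 1.961]
wrist_force: [-0.6, 0.3, -0.5]
width: 0.0938
finger_force: 0.0
```

move_arm(deltas=[0,0,0,0,0,0,0.2,0,0,0,0,0,0,0.3,0,0,0,0,0,0,0.4,0,0,0,0,0,0,0.5,0,0,0,0,0,0,0.8,0,0,0,0,0,0,0.8,0,0,0,0,0,0,0.8])

```text
time: 10.15
tool_pos: [0.4322, -0.1933, 0.0629]
ee_rot: [-3.142, -0.0, 1.961]
wrist_force: [1.2, 0.6, 0.0]
width: 0.0415
finger_force: 0.0
```

Run:
```python
from h import *
for i in range(2):
    robot.snapshot('wrist'); o=robot.get_obs(); print(o['time'],o['tool_pos'].round(4),o['ee_rot'].round(4),o['wrist_force'].round(1),o['wrist_torque'].round(2),o['width'],o['finger_force'])
```

```text
10.2 [ 0.4322 -0.1934  0.0629] [-3.1415  0.      1.9607] [ 0.4 -0.7  0.9] [-0.01 -0.09  0.  ] 0.03728653996224378 0.0
10.25 [ 0.4322 -0.1933  0.063 ] [-3.1415  0.      1.9608] [-0.3  0.4 -0.1] [-0.01 -0.09  0.02] 0.03333716981047586 0.0
```

move_arm(deltas=[0,0,0,0,0,0,0.8,0,0,0,0,0,0,0.8,0,0,0,0,0,0,0.8,0,0,0,0,0,0,0.8])

```text
time: 10.65
tool_pos: [0.4322, -0.1933, 0.063]
ee_rot: [3.142, 0.0, 1.961]
wrist_force: [0.4, -0.0, 0.2]
width: 0.0279
finger_force: 30.0
```

Run:
```python
from h import *
for i in range(2):
    robot.snapshot('wrist'); o=robot.get_obs(); print(o['time'],o['tool_pos'].round(4),o['ee_rot'].round(4),o['wrist_force'].round(1),o['wrist_torque'].round(2),o['width'],o['finger_force'])
```

```text
10.7 [ 0.4322 -0.1933  0.0629] [-3.1416  0.      1.9608] [-0.1  0.2 -0.7] [ 0.   -0.18 -0.  ] 0.028148995602230102 29.996159970760345
10.75 [ 0.4322 -0.1934  0.063 ] [3.1416e+00 1.0000e-04 1.9608e+00] [ 0.9 -0.7  0.1] [-0.05 -0.15 -0.01] 0.027586744975052816 29.996149241924286
```

move_arm(deltas=[0,0,0,0,0,-1,0.8,0,0,0,0,0,-3,0.8,0,0,0,0,0,-6,0.8,0,0,0,0,0,-9,0.8,0,0,0,0,0,-12,0.8,0,0,0,0,0,-13.7,0.8,0,0,0,0,0,-13.7,0.8,0,0,0,0,0,-13.7,0.8])

```text
time: 11.55
tool_pos: [0.4319, -0.1932, 0.1997]
ee_rot: [-3.141, -0.0, 1.961]
wrist_force: [0.9, -0.2, -2.2]
width: 0.0279
finger_force: 30.0
```

Run:
```python
from h import *
s=snap('wrist'); o=robot.get_obs(); print(o['time'],o['tool_pos'].round(4),o['ee_rot'].round(4),o['wrist_force'].round(1),o['width'])
deltas([.5275,.0078,.2],1.459)
P=cloud(s); d=R.from_euler('xyz',o['ee_rot']).inv().apply((P-o['tool_pos']).reshape(-1,3)).reshape(P.shape)
m=(abs(d[...,0])<.035)&(abs(d[...,1])<.0145)&(d[...,2]>-.05)&(d[...,2]<.06); X=d[m]
print(m.sum(), X.min(0),X.max(0),np.median(X,0))
```

```text
11.6 [ 0.4315 -0.1929  0.1987] [-3.1401e+00 -1.9000e-03  1.9608e+00] [ 0.2 -0.4 -1.1] 0.027951681592798795
rotvec [-0.0019 -0.0015  0.5018] shift_cm [14.92 16.51 -0.13]
4549 [-0.01702886 -0.01449527 -0.04998098] [0.02457731 0.01449289 0.04903989] [ 0.00816807  0.00058468 -0.03908263]
```

move_arm(deltas=[0,0,0.1,2.4,2.7,0,0.8,0,0,0.2,5,5.5,0,0.8,0,0,0.3,8,8.8,0,0.8,0,0,0.4,11,12.1,0,0.8,0,0,0.502,13.5,15,0,0.8,0,0,0.502,14.9,16.5,0,0.8,0,0,0.502,14.9,16.5,0,0.8,0,0,0.502,14.9,16.5,0,0.8])

```text
time: 12.4
tool_pos: [0.5272, 0.0073, 0.1981]
ee_rot: [-3.138, 0.001, 1.46]
wrist_force: [-0.8, -0.9, -2.4]
width: 0.0278
finger_force: 30.0
```

Run:
```python
from h import *
for i in range(4):
    s=snap('wrist'); o=robot.get_obs(); print(o['time'],o['tool_pos'].round(4),o['ee_rot'].round(4),o['wrist_force'].round(1),o['wrist_torque'].round(2))
deltas([.5275,.0078,.178],1.459)
P=cloud(s); r=np.hypot(P[...,0]-.5295,P[...,1]-.0085)
f=P[(r>.0215)&(r<.0248)&(P[...,2]>.06)&(P[...,2]<.095)];print('flange',np.median(f[:,2]),len(f))
cv2.imwrite('pics/w5.png',cv2.resize(s['image'][60:300,150:370],None,fx=2.5,fy=2.5)[...,::-1])
```

```text
12.45 [0.5273 0.0067 0.1985] [-3.1387e+00  9.0000e-04  1.4586e+00] [ 0.8 -0.3 -1.8] [-0.05 -0.11  0.02]
12.5 [0.5274 0.0063 0.199 ] [-3.1396e+00  7.0000e-04  1.4578e+00] [-0.9 -0.3 -2.3] [-0.02 -0.06 -0.03]
12.55 [0.5275 0.0062 0.1993] [-3.1402e+00  5.0000e-04  1.4574e+00] [-0.6 -0.5 -2.4] [-0.06 -0.07  0.03]
12.6 [0.5276 0.0061 0.1996] [-3.1409e+00  4.0000e-04  1.4572e+00] [-0.3  0.5 -1.7] [-0.03 -0.11 -0.01]
rotvec [-0.0007  0.0004 -0.0018] shift_cm [ 0.16 -0.03  2.16]
flange 0.07842904785468374 288
```

View pics/w5.png

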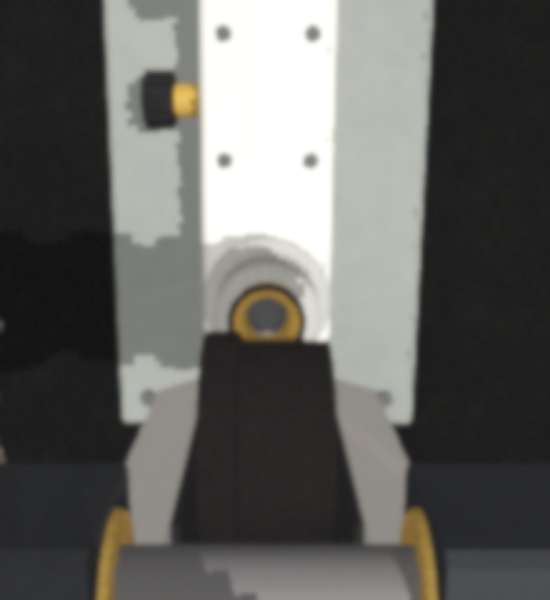

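The view shows the coupler's mouth at (267,315), centred under the held case, its sleeve still back (flange at 0.0784). I descend in small steps, watching the forces.

move_arm(deltas=[0,0,0,0.16,0,0.8,0.8,0,0,0,0.16,0,1.8,0.8,0,0,0,0.16,0,2.6,0.8,0,0,0,0.16,0,3.2,0.8,0,0,0,0.16,0,3.4,0.8,0,0,0,0.16,0,3.4,0.8,0,0,0,0.16,0,3.4,0.8])

```text
time: 13.3
tool_pos: [0.5286, 0.0088, 0.1663]
ee_rot: [3.141, 0.0, 1.459]
wrist_force: [0.4, 0.0, -1.8]
width: 0.0281
finger_force: 30.0
```

move_arm(deltas=[0,0,0,0,0,0.1,0.8,0,0,0,0,0,0.2,0.8,0,0,0,0,0,0.3,0.8,0,0,0,0,0,0.3,0.8])

```text
time: 13.7
tool_pos: [0.5283, 0.0088, 0.1628]
ee_rot: [-3.141, 0.0, 1.459]
wrist_force: [-0.4, -0.2, -1.6]
width: 0.0278
finger_force: 30.0
```

move_arm(deltas=[0,0,0,-0.1,-0.06,0.1,0.8,0,0,0,-0.1,-0.06,0.2,0.8,0,0,0,-0.1,-0.06,0.3,0.8,0,0,0,-0.1,-0.06,0.3,0.8])

```text
time: 14.1
tool_pos: [0.5275, 0.0079, 0.1597]
ee_rot: [-3.141, 0.0, 1.459]
wrist_force: [0.1, -0.6, -2.1]
width: 0.0278
finger_force: 30.0
```

move_arm(deltas=[0,0,0,0,0,0.1,0.8,0,0,0,0,0,0.2,0.8,0,0,0,0,0,0.2,0.8])

```text
time: 14.4
tool_pos: [0.5275, 0.0079, 0.1577]
ee_rot: [-3.141, 0.0, 1.459]
wrist_force: [-0.8, -0.3, -1.9]
width: 0.0278
finger_force: 30.0
```

move_arm(deltas=[0,0,0,0,0,0.1,0.8,0,0,0,0,0,0.2,0.8,0,0,0,0,0,0.2,0.8])

```text
time: 14.7
tool_pos: [0.5275, 0.0079, 0.1557]
ee_rot: [-3.141, 0.0, 1.459]
wrist_force: [0.1, 1.2, -1.5]
width: 0.0281
finger_force: 30.0
```

move_arm(deltas=[0,0,0,0,0,0.1,0.8,0,0,0,0,0,0.2,0.8,0,0,0,0,0,0.2,0.8])

```text
time: 15.0
tool_pos: [0.5277, 0.0079, 0.1542]
ee_rot: [3.141, 0.0, 1.459]
wrist_force: [-0.2, -0.3, -0.5]
width: 0.0281
finger_force: 30.0
```

move_arm(deltas=[0,0,0,0,0,0.1,0.8,0,0,0,0,0,0.2,0.8,0,0,0,0,0,0.2,0.8])

```text
time: 15.3
tool_pos: [0.5277, 0.0079, 0.1522]
ee_rot: [3.141, 0.0, 1.459]
wrist_force: [-1.6, 0.8, -0.0]
width: 0.028
finger_force: 30.0
```

move_arm(deltas=[0,0,0,0,0,0.1,0.8,0,0,0,0,0,0.2,0.8,0,0,0,0,0,0.2,0.8])

```text
time: 15.6
tool_pos: [0.5277, 0.0078, 0.1512]
ee_rot: [3.141, 0.0, 1.459]
wrist_force: [-1.9, -0.5, 4.3]
width: 0.0281
finger_force: 30.0
```

move_arm(deltas=[0,0,0,0,0,0.1,0.8,0,0,0,0,0,0.1,0.8])

```text
time: 15.8
tool_pos: [0.5277, 0.0079, 0.1504]
ee_rot: [3.14, 0.0, 1.459]
wrist_force: [-2.0, 0.6, 6.0]
width: 0.0278
finger_force: 30.0
```

move_arm(deltas=[0,0,0,0,0,0.1,0.8,0,0,0,0,0,0.1,0.8])

```text
time: 16.0
tool_pos: [0.5277, 0.0078, 0.1486]
ee_rot: [3.141, 0.0, 1.459]
wrist_force: [-0.8, 0.2, 2.1]
width: 0.0278
finger_force: 30.0
```

move_arm(deltas=[0,0,0,0,0,0.1,0.8,0,0,0,0,0,0.1,0.8])

```text
time: 16.2
tool_pos: [0.5277, 0.0078, 0.1466]
ee_rot: [3.141, 0.0, 1.459]
wrist_force: [-0.2, 0.6, 1.0]
width: 0.028
finger_force: 30.0
```

move_arm(deltas=[0,0,0,0,0,0.1,0.8,0,0,0,0,0,0.1,0.8])

```text
time: 16.4
tool_pos: [0.5277, 0.0079, 0.1454]
ee_rot: [-3.141, 0.0, 1.459]
wrist_force: [-0.6, -0.2, -0.7]
width: 0.0277
finger_force: 30.0
```

move_arm(deltas=[0,0,0,0,0,0.1,0.8,0,0,0,0,0,0.1,0.8])

```text
time: 16.6
tool_pos: [0.5277, 0.0079, 0.1441]
ee_rot: [-3.141, 0.0, 1.459]
wrist_force: [1.1, 0.1, -2.0]
width: 0.0277
finger_force: 30.0
```

move_arm(deltas=[0,0,0,0,0,0.1,0.8,0,0,0,0,0,0.1,0.8])

```text
time: 16.8
tool_pos: [0.5277, 0.0078, 0.144]
ee_rot: [3.141, 0.0, 1.459]
wrist_force: [-0.1, -0.3, -0.0]
width: 0.028
finger_force: 30.0
```

move_arm(deltas=[0,0,0,0,0,0.1,0.8,0,0,0,0,0,0.1,0.8])

```text
time: 17.0
tool_pos: [0.5277, 0.0079, 0.1438]
ee_rot: [3.141, 0.0, 1.459]
wrist_force: [-0.5, 0.1, 5.6]
width: 0.0282
finger_force: 30.0
```

move_arm(deltas=[0,0,0,0,0,0.1,0.8,0,0,0,0,0,0.1,0.8])

```text
time: 17.2
tool_pos: [0.5277, 0.0078, 0.1436]
ee_rot: [3.14, 0.0, 1.459]
wrist_force: [-3.1, -0.0, 7.8]
width: 0.0282
finger_force: 30.0
```

move_arm(deltas=[0,0,0,0,0,0.1,0.8,0,0,0,0,0,0.1,0.8])

```text
time: 17.4
tool_pos: [0.5277, 0.0079, 0.1435]
ee_rot: [3.14, 0.0, 1.459]
wrist_force: [-3.7, -0.4, 10.0]
width: 0.0279
finger_force: 30.0
```

move_arm(deltas=[0,0,0,0,0,0.1,0.8,0,0,0,0,0,0.1,0.8])

```text
time: 17.6
tool_pos: [0.5277, 0.0079, 0.1433]
ee_rot: [3.139, 0.0, 1.459]
wrist_force: [-5.8, 0.7, 12.8]
width: 0.0279
finger_force: 30.0
```

```bash
cat > fl.py <<'E'
from h import *
s=snap('wrist'); o=robot.get_obs(); print(o['time'],o['tool_pos'].round(4),o['ee_rot'].round(4),o['wrist_force'].round(1),o['wrist_torque'].round(2))
P=cloud(s); r=np.hypot(P[...,0]-.5295,P[...,1]-.0085)
f=P[(r>.0215)&(r<.0248)&(P[...,2]>.06)&(P[...,2]<.095)];print('flange',np.median(f[:,2]),len(f))
E
python3 fl.py
```

```text
17.65 [0.5277 0.0079 0.1433] [3.1395e+00 2.0000e-04 1.4589e+00] [-5.  -0.6 13.7] [ 0.01  1.16 -0.01]
flange 0.0826734881961286 420
```

The flange is back at 0.0827, so the sleeve has sprung forward. I ease off and give a gentle tug to confirm.

move_arm(deltas=[0,0,0,0,0,-0.2,0.8,0,0,0,0,0,-0.4,0.8,0,0,0,0,0,-0.5,0.8,0,0,0,0,0,-0.5,0.8])

```text
time: 18.05
tool_pos: [0.5277, 0.0078, 0.1441]
ee_rot: [-3.141, 0.0, 1.459]
wrist_force: [1.0, -0.1, -2.3]
width: 0.0279
finger_force: 30.0
```

move_arm(deltas=[0,0,0,0,0,-0.1,0.8,0,0,0,0,0,-0.2,0.8,0,0,0,0,0,-0.2,0.8])

```text
time: 18.35
tool_pos: [0.5274, 0.0079, 0.1453]
ee_rot: [-3.14, 0.0, 1.459]
wrist_force: [3.5, -1.0, -9.9]
width: 0.0277
finger_force: 30.0
```

```bash
python3 fl.py
```

```text
18.4 [0.5274 0.0079 0.1454] [-3.1399e+00  1.0000e-04  1.4587e+00] [  4.1  -0.3 -10.3] [-0.07 -0.96 -0.02]
flange 0.08273061919234147 410
```

It holds against the tug. I press it back lightly, relax and let go.

move_arm(deltas=[0,0,0,0,0,0.2,0.8,0,0,0,0,0,0.4,0.8,0,0,0,0,0,0.5,0.8,0,0,0,0,0,0.5,0.8])

```text
time: 18.8
tool_pos: [0.5274, 0.0079, 0.1438]
ee_rot: [3.141, 0.0, 1.459]
wrist_force: [-3.6, -0.5, 5.2]
width: 0.0278
finger_force: 30.0
```

move_arm(deltas=[0,0,0,0,0,-0.2,0.8,0,0,0,0,0,-0.25,0.8,0,0,0,0,0,-0.25,0.8])

```text
time: 19.1
tool_pos: [0.5275, 0.0079, 0.1441]
ee_rot: [-3.141, 0.0, 1.459]
wrist_force: [-1.0, -0.1, -1.5]
width: 0.0281
finger_force: 30.0
```

```bash
python3 fl.py
```

```text
19.15 [0.5275 0.0078 0.1441] [-3.1410e+00  1.0000e-04  1.4588e+00] [-1.1 -0.2 -1.1] [-0.1   0.21 -0.01]
flange 0.08268290679872004 418
```

Same contact height as before, so nothing slipped in the grip. Open and withdraw upward.

move_arm(deltas=[0,0,0,0,0,0,0.3,0,0,0,0,0,0,0,0,0,0,0,0,0,-0.3,0,0,0,0,0,0,-0.6,0,0,0,0,0,0,-0.6,0,0,0,0,0,0,-0.6])

```text
time: 19.75
tool_pos: [0.5277, 0.0079, 0.1445]
ee_rot: [3.141, 0.0, 1.459]
wrist_force: [-0.4, -0.4, 0.5]
width: 0.0692
finger_force: 0.0
```

move_arm(deltas=[0,0,0,0,0,-1,-0.6,0,0,0,0,0,-4,-0.6,0,0,0,0,0,-8,-0.6,0,0,0,-2.5,0,-12,-0.6,0,0,0,-5,0,-12,-0.6,0,0,0,-5,0,-12,-0.6,0,0,0,-5,0,-12,-0.6])

```text
time: 20.45
tool_pos: [0.5219, -0.0418, 0.2647]
ee_rot: [3.142, -0.001, 1.458]
wrist_force: [-0.0, 0.4, 0.4]
width: 0.075
finger_force: 0.0
```

```bash
cat fl.py - > f2.py <<'E'
m=(P[...,2]>.15)&(P[...,2]<.21)&(r<.06); X=P[m]
print(m.sum(),cv2.minAreaRect((X[:,:2]*1000).astype(np.float32)),np.percentile(X[:,2],99))
a=cv2.resize(s['image'][0:300,100:420],None,fx=1.6,fy=1.6)
t=snap('scene')['image'][150:270,170:330]
cv2.imwrite('pics/end.png',np.hstack([cv2.resize(a,(400,480)),cv2.resize(t,(400,480))])[...,::-1])
E
python3 f2.py
```

```text
20.5 [ 0.5218 -0.0413  0.264 ] [-3.1405e+00 -7.0000e-04  1.4588e+00] [ 0.  -0.5  0.2] [ 0.02 -0.08  0.01]
flange 0.08278526312140905 131
1706 ((529.3446044921875, 8.37038803100586), (48.84566116333008, 27.85137367248535), 83.77067565917969) 0.18689929690260532
```

View pics/end.png

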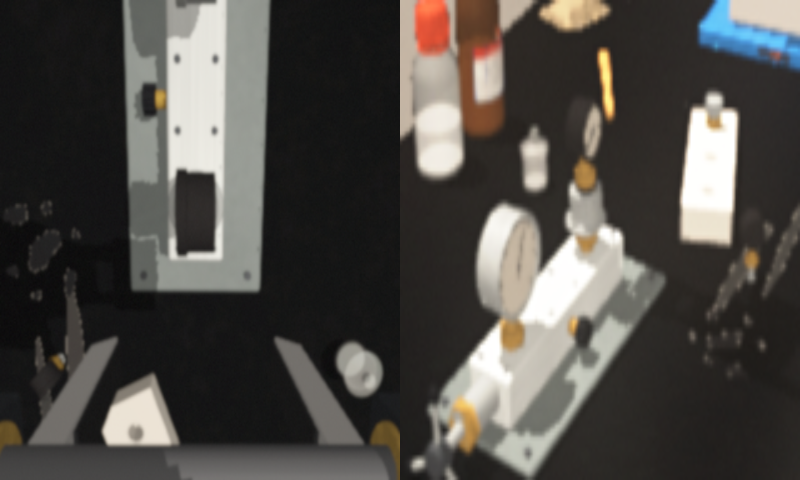

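The gauge stands upright on the coupler: left pane (195,212), its centre matching the coupler's axis. Its dial in the right pane (592,130) faces the same way as the reference dial (520,250). The sleeve is forward, and the bystanders are unmoved.

```bash
python3 -c "
from bench import robot
print(robot.close_job())"
```

```text
the job is handed in; nothing more can be done
None
```

The small dial gauge is mounted on the free port, upright with its dial facing the same way as the reference gauge; the sleeve caught back, then sprang forward at about 15 N, the plug held against a light tug, and the job was handed in at about 20.6 s.

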